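# Hold a temperature probe through two stand guides

## Task

Pull the temperature probe (the long thin rod with the plain straight handle) up out of its spring catches on the rack, and thread it from above down through the upper and then the lower brass guide of the retort stand. Finish while still holding it there upright: the tip hangs inside the porcelain dish, about 10 mm above its bottom and touching no part of the dish, and the probe's flange stays clear above the upper guide. Do not let go, and do not shift the dish or anything else on the bench.

Things in the scene. Friction and masses are not known exactly. Their poses are not given: they have to be found in the camera images.
- probe_grip (a point): Centre of the probe's handle, where to grasp. The probe is straight and round, upright, 90 g: plain black cylindrical handle, 18 mm diameter, from 36 mm below this point to 28 mm above; below it a flange 26 mm across, 6 mm thick, underside 42 mm below this point; then a steel rod, 8 mm diameter, 125 mm long. z is up along the probe. Any grasp yaw fits; best close across the rack's bar (its y).
- probe_tip (a point): The lower end of the probe's 8 mm steel rod, on its axis, 167 mm below probe_grip.
- probe_flange (a point): Centre of the underside of the probe's flange, 42 mm below probe_grip, 125 mm above the tip.
- probe: The whole probe; origin as probe_flange. It hangs by its flange on the rack's bar, in one of the three holes (which one varies).
- rack: Fixed rack, origin under its centre on the table: aluminium bar 270 mm along its x, 50 mm wide, top face 140 mm above the table, on two end plates and a grey foot 290 x 100 mm. Three 11 mm holes at x = -80, 0, +80 mm, each with one upright rod hanging by its flange. The tip must clear the bar; the neighbours' handles rise to 205 mm above the table.
- rack_catch (a point): Middle of the bar's top face, at the middle hole. At each hole two sprung steel balls, in small grey blocks standing 17 mm above the bar on the rod's +x and -x sides (15 to 34 mm from its axis), reach 1.3 mm over the flange. Lifting straight up pushes them aside with about 5 to 12 N within the first 8 mm.
- guide_upper_mouth (a point): Centre of the top rim of the upper brass guide on the retort stand, on its vertical bore axis. Fixed; 16 mm high, 21 mm outside (27 at the rim); straight bore 11 mm, flaring over the top 5 mm to about 17 mm. A 10 mm thick arm runs along its +x to a grey boss on the column. Its height on the stand varies from start to start. z is up.
- guide_lower_mouth (a point): The same for the lower brass guide: same shape and size, straight below the upper one on the same vertical axis.
- stand: Fixed retort stand, origin on the table on the guides' vertical axis: marble base 270 x 140 mm, 15 mm thick, from 70 mm behind to 200 mm beyond the axis along its x; a steel column 12 mm in diameter, 445 mm high, 150 mm from the guides' axis along its +x (beyond the guides and to the left, seen from the robot).
- dish_floor (a point): Centre of the inner floor of the loose white porcelain dish standing on the marble base under the guides, 18 mm above the table. The dish is 68 mm across at the rim, 3 mm thick, inside 21 mm deep. z is up.
- dish: The porcelain dish, origin at the centre of its underside, 3 mm below dish_floor. It must not be moved or pressed on.
- ball_rod: Bystander in the rack: shorter, thicker rod (10 mm, 70 mm long) with a black ball on its handle, top 65 mm above the bar. Origin under its flange.
- tee_rod: Bystander in the rack: shorter, thicker rod (10 mm, 90 mm long) with a black cross-bar handle, top 52 mm above the bar. Origin under its flange.
- stopper: Bystander: black rubber stopper, 34 mm across, 26 mm high, on the stand's marble base.
- vial: Bystander: small amber jar, 32 mm across, 55 mm high, on the table.
- beaker: Bystander: glass beaker, 68 mm across, 90 mm high, on the table.
- reagent: Bystander: amber bottle, 66 mm across, 150 mm high, on the table.
- spatula: Bystander: spatula 180 mm long lying on the table.
- tin: Bystander: round aluminium tin, 56 mm across, 35 mm high, on the table.
Things that resemble listed ones, but are neither listed nor needed, are in the scene too. What is shaped like the dish but green is not meant.

How it is judged:
By the outcome, as a careful person would: the job done as asked, in the order asked, and still so for the second after the job is handed in, while the arm keeps its last pose, push and grip.
It also fails if it takes over 45 s, if anything falls off the work surface, if the arm or the gripper's body presses on something with over 40 N, if the wrist force passes 120 N, or if a joint passes its speed limit or range.

## Robot

A 6-joint arm with a two-finger parallel gripper is mounted at the origin on the work surface. World frame = base frame: x ahead of the robot, y to its left, z up, the work surface at z = 0. Lengths are in m, angles in degrees, forces in N, time in s.
With the tool pointing down it reaches from about 0.275 to 0.875 m from the base axis. Payload 12.5 kg.
Tool frame: the origin (TCP) lies midway between the tips of the shut fingers; the grasp point (between the pads) lies 19 mm behind it; z points along the fingers, y is the line along which they close (so a half turn about z gives the same grasp; the last joint's range is limited). The gripper opens to 85 mm and grips with 20 to 120 N. Pads are 22 mm wide; open, the fingers measure 114 mm over their backs; the gripper's body (76 mm by 85 mm) begins 54 mm behind the grasp point. The pads swing forward as they close: fully open they stand 13 mm farther back than shut.
Start: joints at [59.668, 20.094, 94.641, -0, 65.266, -4.847], TCP at [0.237, 0.496, 0.231] pointing down, gripper open.
Joint ranges: [-157.81, 157.81], [-45, 120.19], [0.68, 151.7], [-89.99, 269.99], [4.06, 180], [-164.3, 164.3]. Speed limits (degrees/s): [127.2, 127.2, 159.86, 180, 180, 180].

## Interface

Orientations are given as [roll, pitch, yaw] about the fixed x, y, z axes, in that order (R = Rz(yaw) Ry(pitch) Rx(roll)).
In Python, from cell import * gives the robot as it stands.
- The arm moves only by the shell command python3 -m crank 'ROWS' [OPENING] [FORCE]. ROWS is JSON, a list of rows, each a list of 2 entries, a list of its own where there are three numbers: the shift along the world's x, y, z in m, then the turn, a rotation vector about the world's x, y, z in degrees. In form: [[[dx, dy, dz], [wx, wy, wz]], ...]. A call has 1 to 5 rows; each row shifts and turns the commanded pose from where the row before left it; what a row does not reach is not made up. A row lasts 1/10 s, in which the tool goes at most 50 mm and 8.59 degrees, less where a joint would pass 70% of its speed; a pose out of reach is approached as far as the arm can. A call with a gripper value outside its range is refused whole. OPENING is the closure, from 0 (fully open) to 1 (shut), set as the call begins (- or left out, the last holds). The fingers move at their own pace and stop on an object; FORCE is the grip in N (left out, the last holds). Time passes only in rows, so rows that do not move let the fingers close. It gives the time, the measured TCP pose, the force, the opening and the grip force at its end, in the units of the state.
- get_obs(): the state, without advancing time (a new reading comes with each control period).
- camera(name): name is "scene" or "top" or "wrist"; returns a dict with "image" (480x640x3 uint8, red, green, blue), "depth" (480x640 float32, m along the optical axis (not along the pixel's ray), 0 where there is no reading), "fov_y" (degrees; the focal length in pixels is half the picture's height over the tangent of half this angle, whatever the lens; pixels are square), "cx", "cy" (the principal point, pixels), "R" (3x3) and "t" (3): a world point X has camera coordinates R X + t; the wrist camera has in their place "hand_eye" (4x4, takes a point from camera to tool coordinates, whose origin is the TCP and whose axes are the flange's). Camera axes: x right, y down, z forward; pixel columns grow to the right and rows downward; lengths in m; the calibration is good to about 2 mm. A picture is of the moment at which its call begins: read the wrist's pose just before it.
- close_job(): hands the job in; it is judged then, once.
Trained networks look in a picture, given as the dict that the camera call returned (one of the last four; its "shot" number tells which), for a name from the list of things; names that differ only in an ending like _2 or _b are one class to them, and where a whole thing is asked for, a point or a joint stands for the part that bears it (a point fixed in the world has none). Each returns a list of dicts, best first, with "p" (0 to 1); they miss things now and then, are a little off and sometimes report something else, mostly with a low value. They report only what shows in the picture. A call takes as long as a camera call. They do not tell look-alikes from the thing itself.
- look_for(thing, picture): "rect" ([centre column, centre row, width, height] in pixels, round what is visible of it).
- trace(thing, picture): "pixels" (480x640 bool, what is visible of it) and "rect" ([centre column, centre row, width, height] in pixels, round what is visible of it).
- landmark_of(thing, picture): "at" ([column, row] in pixels: a listed point, or the origin of a listed thing).
The state is a dict: "time": time; "q": joint angles; "joint_vel": joint speeds; "tau": joint torques, N m; "ee_pos": TCP position; "tool_rot": TCP orientation; "ft_force": force on the tool from outside, world axes, zero at the start; "moment": the same for the moment, N m; "opening": opening from 0.0 (shut) to 1.0 (fully open); "gripper_force": force on a finger pad.
Only numpy, scipy, OpenCV 4.12 (cv2) and the standard library are available. Lean on these libraries where they do the work, as an engineer would, in place of code of your own. Each camera call takes 0.05 s, during which the arm holds its last target. There are 200 camera calls.

## Working session

There is one attempt and no reset: what is moved stays moved. The work goes in short steps, Python scripts to look and compute and a shell command to move; the robot and the scene stay as the last step left them, time stands still between calls to the robot, and variables do not carry over. Pictures are saved under pics/ and viewed, at most 10 in all, crops included, and the job is handed in when it is done.

```bash
mkdir -p pics
cat > h.py <<'E'
from cell import *
import numpy as np, cv2
from scipy.spatial.transform import Rotation as Ro
def cam(name):
    o=get_obs(); c=camera(name); c['f']=240/np.tan(np.radians(c['fov_y']/2))
    if name=='wrist':
        T=np.eye(4); T[:3,:3]=Ro.from_euler('xyz',o['tool_rot'],degrees=True).as_matrix(); T[:3,3]=o['ee_pos']
        M=T@np.array(c['hand_eye']); c['Rw']=M[:3,:3]; c['o']=M[:3,3]
    else:
        R=np.array(c['R']); c['Rw']=R.T; c['o']=-R.T@np.array(c['t'])
    return c
def ray(c,p):
    d=np.array([(p[0]-c['cx'])/c['f'],(p[1]-c['cy'])/c['f'],1.]); return c['Rw']@d
def at_z(c,p,z):
    d=ray(c,p); return c['o']+d*(z-c['o'][2])/d[2]
def at_depth(c,p):
    u,v=int(round(p[0])),int(round(p[1])); w=c['depth'][max(v-1,0):v+2,max(u-1,0):u+2]; w=w[w>0]
    return c['o']+ray(c,p)*np.median(w) if w.size else None
def proj(c,X):
    x=c['Rw'].T@(np.array(X)-c['o']); return np.array([c['cx']+c['f']*x[0]/x[2],c['cy']+c['f']*x[1]/x[2]])
def tri(cs,ps):
    A=np.zeros((3,3));b=np.zeros(3);os=[]
    for c,p in zip(cs,ps):
        d=ray(c,p);d/=np.linalg.norm(d);P=np.eye(3)-np.outer(d,d);A+=P;b+=P@c['o']
    X=np.linalg.solve(A,b); return X,[np.round(proj(c,X)-p,1) for c,p in zip(cs,ps)]
def save(c,n): cv2.imwrite('pics/'+n,cv2.cvtColor(c['image'],cv2.COLOR_RGB2BGR))
E
python3 - <<'E'
from h import *
np.set_printoptions(precision=4,suppress=True)
print(get_obs())
cs={n:cam(n) for n in('scene','top')}
for n,c in cs.items():
    save(c,n+'0.png'); print(n,c['o'],c['f'])
    for t in ['probe_grip','probe_flange','probe_tip','rack_catch','guide_upper_mouth','guide_lower_mouth','dish_floor','stand','rack','ball_rod','tee_rod']:
        for r in landmark_of(t,c)[:3]: print(n,t,round(r['p'],2),np.round(r['at'],1),at_depth(c,r['at']))
E
```

```text
{'time': 0.0, 'q': array([59.6687, 20.1242, 94.6751, -0.0005, 65.2668, -4.8473]), 'joint_vel': array([ 0.0309,  0.0446,  0.1465, -0.0148, -0.0415,  0.055 ]), 'tau': array([  0.0008, -50.6107, -29.1408,  -0.0001,   0.0046,   0.    ]), 'ee_pos': array([0.2365, 0.4962, 0.2308]), 'tool_rot': array([-179.9341,   -0.0051,  154.5162]), 'ft_force': array([ 0.0066,  0.5627, -0.083 ]), 'moment': array([0.0323, 0.0373, 0.0405]), 'gripper_force': 0.0, 'opening': 0.9979445118201112}
scene [ 1.1248 -0.7104  0.8792] 545.3726937719944
scene probe_grip 0.85 [239.1 259.5] [ 0.5247 -0.2344  0.1894]
scene probe_grip 0.49 [373.2 239.5] [0.5692 0.144  0.0305]
scene probe_flange 0.68 [244.4 276.3] [ 0.5381 -0.2362  0.1559]
scene probe_flange 0.18 [315.2 182.4] [0.2897 0.2462 0.0155]
scene probe_tip 0.95 [249.6 319.2] [ 0.5209 -0.2185  0.0069]
scene rack_catch 0.69 [240.3 274.7] [ 0.5235 -0.234   0.149 ]
scene guide_upper_mouth 0.71 [373.7 219.2] [0.5444 0.1741 0.0623]
scene guide_upper_mouth 0.7 [374.3 201.8] [0.5416 0.1728 0.1141]
scene guide_lower_mouth 0.76 [371.8 222.4] [0.5485 0.1612 0.0621]
scene gui
[... 978 characters left out ...]
0.1939]
top rack_catch 0.59 [170.1 302.2] [0.3789 0.4408 0.0063]
top guide_upper_mouth 0.72 [254.1 208.3] [0.6495 0.1939 0.0412]
top guide_upper_mouth 0.51 [258.6 238.5] [0.5554 0.1772 0.0666]
top guide_lower_mouth 0.44 [257.  238.7] [0.5537 0.181  0.0737]
top dish_floor 0.94 [274.7 300.5] [0.3813 0.1355 0.004 ]
top dish_floor 0.89 [263.1 244.4] [0.5453 0.1688 0.0208]
top dish_floor 0.76 [166.7 222.2] [0.6177 0.4597 0.0027]
top stand 0.62 [262.9 244. ] [0.5464 0.1694 0.021 ]
top stand 0.62 [258.  238.1] [0.5566 0.1789 0.0669]
top rack 0.62 [396.7 253.4] [ 0.4993 -0.2062  0.1399]
top ball_rod 0.48 [398.  271.2] [ 0.4443 -0.1988  0.2037]
top tee_rod 0.58 [411.5 219.3] [ 0.5886 -0.2455  0.1633]
```

View pics/scene0.png

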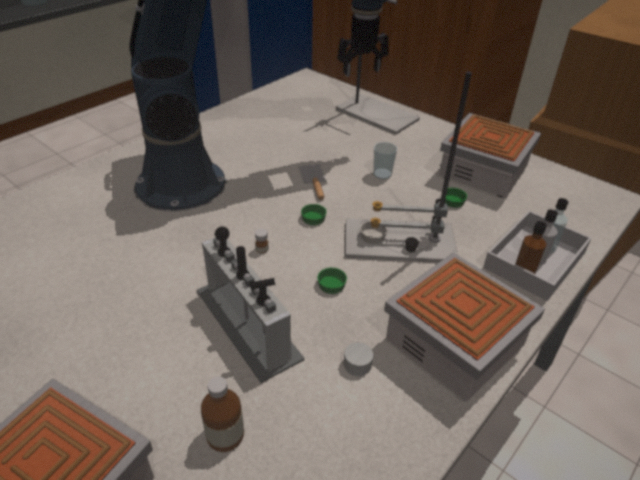

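View pics/top0.png

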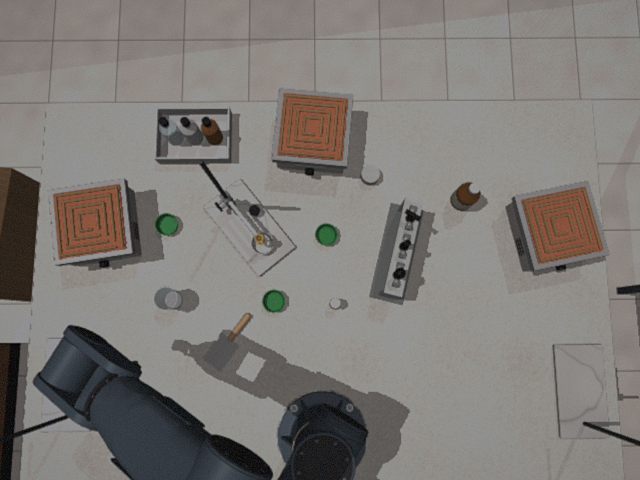

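The scene view shows the probe (straight handle) in the middle hole at about (240,262). The brass guides are at about (376,205) and (375,222), with the white dish beneath at (372,233). The top view agrees: handle at (405,246), guides at (260,239), rack axis about -15° yaw. Next I'll go above the probe.

```bash
python3 -m crank '[[[0,0,0.02],[0,0,2]],[[0,0,0.03],[0,0,2]],[[0.014,-0.036,0.03],[0,0,2]],[[0.014,-0.036,0.03],[0,0,2]],[[0.014,-0.036,0.02],[0,0,2]]]' 0 >/dev/null
python3 -m crank '[[[0.014,-0.036,0],[0,0,0]],[[0.014,-0.036,0],[0,0,0]],[[0.014,-0.036,0],[0,0,0]],[[0.014,-0.036,0],[0,0,0]],[[0.014,-0.036,0],[0,0,0]]]' >/dev/null
python3 -m crank '[[[0.014,-0.036,0],[0,0,0]],[[0.014,-0.036,0],[0,0,0]],[[0.014,-0.036,0],[0,0,0]],[[0.014,-0.036,0],[0,0,0]],[[0.014,-0.036,0],[0,0,0]]]'
python3 -m crank '[[[0.014,-0.036,0],[0,0,0]],[[0.014,-0.036,0],[0,0,0]],[[0.014,-0.036,0],[0,0,0]],[[0.014,-0.036,0],[0,0,0]],[[0.014,-0.036,0],[0,0,0]]]'
python3 -m crank '[[[0.014,-0.036,0],[0,0,0]],[[0.010,-0.036,0],[0,0,0]],[[0,0,0],[0,0,0]],[[0,0,0],[0,0,0]]]'
python3 - <<'E'
from h import *
np.set_printoptions(precision=4,suppress=True)
print(get_obs()['ee_pos'],get_obs()['tool_rot'],get_obs()['q'])
c=cam('wrist'); save(c,'w1.png'); print(c['o'],c['f'])
for t in ['probe_grip','probe_flange','rack_catch','probe','ball_rod','tee_rod']:
    for r in landmark_of(t,c)[:2]: print(t,round(r['p'],2),np.round(r['at'],1),at_depth(c,r['at']),at_z(c,r['at'],.14))
E
```

```text
time: 2.7
ee_pos: [0.4189, 0.0269, 0.3615]
tool_rot: [180.0, 0.0, 164.5]
ft_force: [1.4, 0.7, 0.8]
opening: 1.001
gripper_force: 0.0
time: 3.2
ee_pos: [0.4889, -0.1532, 0.3614]
tool_rot: [180.0, 0.0, 164.5]
ft_force: [0.1, 0.9, 0.7]
opening: 1.0
gripper_force: 0.0
time: 3.6
ee_pos: [0.5125, -0.2238, 0.3609]
tool_rot: [180.0, -0.0, 164.4]
ft_force: [-0.3, 1.3, 0.2]
opening: 0.999
gripper_force: 0.0
[ 0.5125 -0.2238  0.3609] [179.9778  -0.0491 164.4481] [ -28.3661   15.4663   82.7147    0.0108   81.8718 -102.8157]
[ 0.4421 -0.2038  0.5035] 396.8999221133088
probe_grip 0.97 [313.7 211.6] [ 0.5132 -0.2248  0.2096] [ 0.53   -0.2298  0.14  ]
probe_flange 0.97 [314.5 201. ] [ 0.512  -0.2239  0.1788] [ 0.5204 -0.2263  0.14  ]
rack_catch 0.88 [316.3 202.3] [ 0.5124 -0.2225  0.1839] [ 0.522 -0.225  0.14 ]
rack_catch 0.64 [317.7 279.2] [ 0.5917 -0.2429  0.1542] [ 0.5978 -0.2445  0.14  ]
probe 0.8 [310.5 197.8] [ 0.5123 -0.2277  0.1603] [ 0.5165 -0.2291  0.14  ]
ball_rod 0.93 [316.6 113.2] [ 0.4444 -0.2035  0.2049] [ 0.445  -0.2035  0.14  ]
ball_rod 0.54 [315.8 176.9] [ 0.4963 -0.2184  0.1564] [ 0.4989 -0.2191  0.14  ]
tee_rod 0.81 [317.9 277.9] [ 0.5918 -0.2427  0.1511] [ 0.5965 -0.2439  0.14  ]
```

View pics/w1.png

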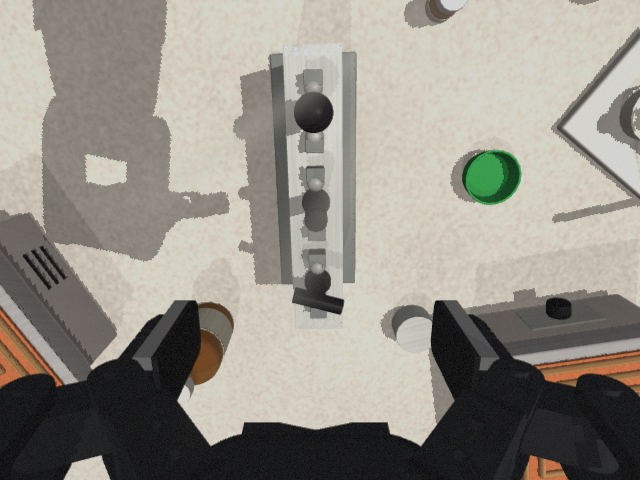

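The wrist view shows the handle top at about (317,216) and its flange at (316,201), between the ball and tee rods. That puts the probe axis at about (0.520, -0.225). Next I'll descend and grip.

```bash
python3 -m crank '[[[0.0075,-0.001,-0.03],[0,0,0.5]],[[0,0,-0.04],[0,0,0]],[[0,0,-0.04],[0,0,0]],[[0,0,-0.035],[0,0,0]],[[0,0,-0.025],[0,0,0]]]' >/dev/null
python3 -m crank '[[[0,0,-0.014],[0,0,0]],[[0,0,-0.010],[0,0,0]],[[0,0,0],[0,0,0]],[[0,0,0],[0,0,0]]]'
python3 -m crank '[[[0,0,0],[0,0,0]],[[0,0,0],[0,0,0]],[[0,0,0],[0,0,0]],[[0,0,0],[0,0,0]],[[0,0,0],[0,0,0]]]' 0.65 60
python3 -m crank '[[[0,0,0],[0,0,0]],[[0,0,0],[0,0,0]],[[0,0,0],[0,0,0]],[[0,0,0],[0,0,0]],[[0,0,0],[0,0,0]]]' 1 70
python3 -m crank '[[[0,0,0],[0,0,0]],[[0,0,0],[0,0,0]],[[0,0,0],[0,0,0]],[[0,0,0],[0,0,0]],[[0,0,0],[0,0,0]]]'
```

```text
time: 4.85
ee_pos: [0.5206, -0.2247, 0.1683]
tool_rot: [-180.0, 0.1, 165.0]
ft_force: [0.5, -0.1, 0.6]
opening: 0.998
gripper_force: 0.0
time: 5.35
ee_pos: [0.5201, -0.2245, 0.1674]
tool_rot: [-180.0, 0.0, 165.0]
ft_force: [0.4, 0.6, 0.7]
opening: 0.354
gripper_force: 0.0
time: 5.85
ee_pos: [0.5202, -0.2245, 0.1674]
tool_rot: [-180.0, 0.0, 165.0]
ft_force: [-0.6, 0.5, 2.3]
opening: 0.193
gripper_force: 68.1
time: 6.35
ee_pos: [0.5202, -0.2246, 0.1674]
tool_rot: [-180.0, 0.0, 165.0]
ft_force: [0.1, 0.4, 4.5]
opening: 0.189
gripper_force: 68.1
```

Gripped, with the opening matching the 18 mm handle. Pulling straight up.

```bash
python3 -m crank '[[[0,0,0.003],[0,0,0]],[[0,0,0.003],[0,0,0]],[[0,0,0.003],[0,0,0]],[[0,0,0.003],[0,0,0]],[[0,0,0.004],[0,0,0]]]' 
python3 -m crank '[[[0,0,0.01],[0,0,0]],[[0,0,0.015],[0,0,0]],[[0,0,0.025],[0,0,0]],[[0,0,0.025],[0,0,0]],[[0,0,0.025],[0,0,0]]]' >/dev/null
python3 -m crank '[[[0,0,0.025],[0,0,0]],[[0,0,0.02],[0,0,0]],[[0,0,0.01],[0,0,0]],[[0,0,0],[0,0,0]],[[0,0,0],[0,0,0]]]'
python3 - <<'E'
from h import *
np.set_printoptions(precision=4,suppress=True)
cs=[cam(n) for n in('scene','top','wrist')]
for n,c in zip(('scene','top','wrist'),cs):
    for t in ['probe_grip','probe_flange','probe_tip','guide_upper_mouth','guide_lower_mouth','dish_floor']:
        for r in landmark_of(t,c)[:3]: print(n,t,round(r['p'],2),np.round(r['at'],1),at_depth(c,r['at']))
s=cs[0]['image']
a=cv2.resize(s[180:260,330:470],(700,400),interpolation=cv2.INTER_CUBIC)
b=cv2.resize(s[150:310,190:290],(250,400),interpolation=cv2.INTER_CUBIC)[:, :100]
t=cv2.resize(cs[1]['image'][180:280,200:300],(400,400),interpolation=cv2.INTER_CUBIC)
b=cv2.resize(s[140:320,190:290],(111*2,400),interpolation=cv2.INTER_CUBIC)
o=np.hstack([cv2.resize(a,(700,400))[:, :400] if 0 else cv2.resize(s[190:260,340:410],(400,400),interpolation=cv2.INTER_CUBIC),t[:, :],])
cv2.imwrite('pics/c2.png',cv2.cvtColor(o,cv2.COLOR_RGB2BGR))
save(cs[2],'w2.png')
E
```

```text
time: 6.85
ee_pos: [0.5201, -0.2245, 0.1836]
tool_rot: [-180.0, 0.0, 165.0]
ft_force: [-0.2, -0.2, -1.6]
opening: 0.195
gripper_force: 68.4
time: 7.85
ee_pos: [0.5199, -0.2244, 0.3376]
tool_rot: [180.0, -0.1, 165.0]
ft_force: [-0.2, 0.2, -1.3]
opening: 0.189
gripper_force: 68.5
scene probe_grip 0.9 [235.9 183.4] [ 0.5296 -0.2298  0.3611]
scene probe_grip 0.21 [410.  248.1] [0.6522 0.1791 0.03  ]
scene probe_grip 0.17 [383.  172.6] [0.4049 0.4082 0.0231]
scene probe_flange 0.95 [237.  205.4] [ 0.5296 -0.2318  0.3164]
scene probe_flange 0.37 [260.5 297.7] [ 0.5985 -0.2521  0.153 ]
scene probe_tip 0.73 [243.9 256.6] [ 0.3613 -0.0895  0.0008]
scene probe_tip 0.41 [372.7 233.4] [0.5449 0.1759 0.0167]
scene guide_upper_mouth 0.65 [376.4 202.8] [0.5472 0.1737 0.1135]
scene guide_lower_mouth 0.74 [374.3 221.1] [0.5498 0.1695 0.062 ]
scene dish_floor 0.81 [329.6 283.1] [ 0.5719 -0.0195  0.0032]
scene dish_floor 0.74 [312.9 218.4] [0.384  0.1323 0.0028]
scene dish_floor 0.54 [452.7 201.7] [0.6235 0.4259 0.0205]
top probe_flange 0.54 [415.1 237. ] [ 0.5098 -0.2199  0.348 ]
top probe_flange 0.45 [403.4 246.6] [ 0.4419 -0.1422  0.658 ]
top probe_flange 0.18 [257.6 238.5] [0.5554 0.18   0.067 ]
top probe_tip 0.6 [417.4 235.1] [ 0.4908 -0.1993  0.4875]
top guide_upper_mouth 0.81 [258.3 235.7] [0.5556 0.1729 0.1138]
top guide_lower_mouth 0.58 [337.1 304.9] [ 0.3648 -0.0453  0.0565]
top guide_lower_mouth 0.5 [258.5 239.4] [0.5528 0.1774 0.0666]
top dish_floor 0.85 [324.9 233.7] [ 0.5789 -0.0136  0.0021]
top dish_floor 0.74 [167.9 222.1] [0.6179 0.456  0.0031]
top dish_floor 0.67 [277.2 301. ] [0.3796 0.1279 0.0069]
wrist probe_grip 0.74 [314.6 324.8] [ 0.5124 -0.2221  0.3675]
wrist probe_flange 0.74 [317.3 279.1] [ 0.5126 -0.2211  0.332 ]
wrist probe_tip 0.61 [311.8 212.6] [ 0.5166 -0.2256  0.2032]
wrist dish_floor 0.89 [493.2 174.8] [ 0.5763 -0.017   0.0025]
wrist dish_floor 0.64 [312.1 104.6] [ 0.4452 -0.2062  0.2049]
```

View pics/c2.png

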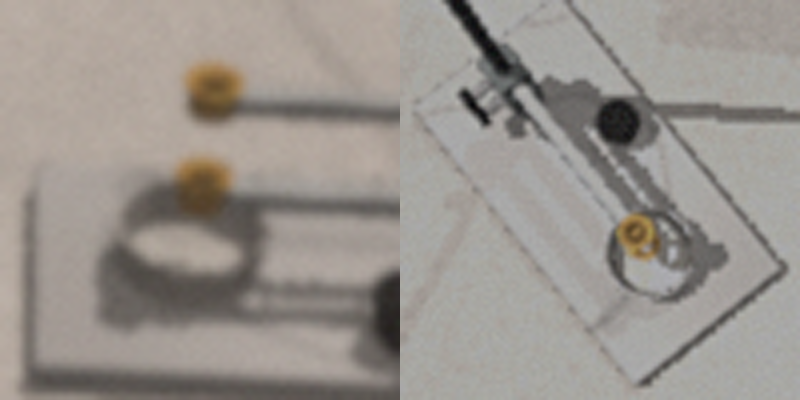

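View pics/w2.png

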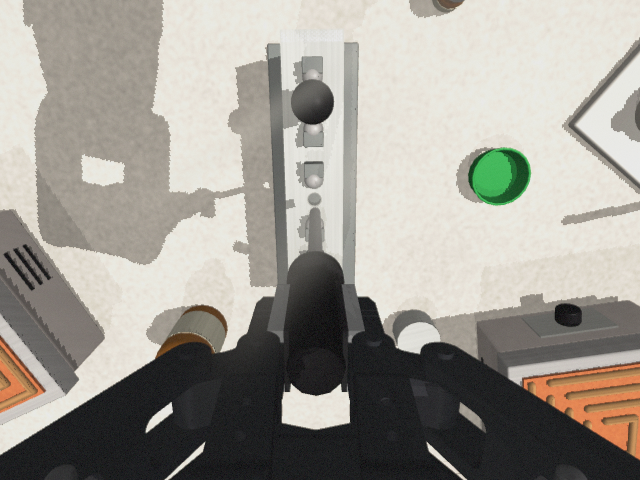

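The probe is out of the catches and held upright, with its tip at about (315,207) in the wrist view. In the crops the upper guide mouth is at scene (377,204) and top (259,238), and the lower at scene (375.5,221.5). Next I'll carry the probe to just above the guides.

```bash
python3 -m crank '[[[0.001,0.01,0],[0,0,0]],[[0.002,0.02,0],[0,0,0]],[[0.003,0.03,0],[0,0,0]],[[0.003,0.04,0],[0,0,0]],[[0.003,0.04,0],[0,0,0]]]' >/dev/null
python3 -m crank '[[[0.003,0.04,0],[0,0,0]],[[0.003,0.04,0],[0,0,0]],[[0.003,0.04,0],[0,0,0]],[[0.003,0.04,0],[0,0,0]],[[0.003,0.04,0],[0,0,0]]]' >/dev/null
python3 -m crank '[[[0.002,0.03,0],[0,0,0]],[[0.002,0.02,0],[0,0,0]],[[0,0.008,0],[0,0,0]],[[0,0,0],[0,0,0]],[[0,0,0],[0,0,0]]]'
python3 - <<'E'
from h import *
np.set_printoptions(precision=4,suppress=True)
cs=[cam(n) for n in('scene','top','wrist')]
print('up',tri(cs[:2],[(377.4,204.2),(259,238.3)]))
c=cs[2]; o=get_obs(); print(o['ee_pos'],o['tool_rot'])
for n,c in zip(('scene','top','wrist'),cs):
    for t in ['probe_flange','probe_tip','guide_upper_mouth','guide_lower_mouth','dish_floor']:
        for r in landmark_of(t,c)[:2]: print(n,t,round(r['p'],2),np.round(r['at'],1),at_depth(c,r['at']))
save(cs[2],'w3.png')
s=cv2.resize(cs[0]['image'][140:260,310:430],(800,800)[:2],interpolation=cv2.INTER_CUBIC)
cv2.imwrite('pics/s3.png',cv2.cvtColor(cv2.resize(s,(600,600)),cv2.COLOR_RGB2BGR))
E
```

```text
time: 10.4
ee_pos: [0.551, 0.1729, 0.3383]
tool_rot: [-180.0, -0.0, 165.0]
ft_force: [0.2, -0.7, -1.8]
opening: 0.191
gripper_force: 68.5
up (array([0.5498, 0.1721, 0.1113]), [array([-0.6,  0.1]), array([-0.3, -0.4])])
[0.5512 0.1726 0.3384] [-179.9967    0.0113  164.9469]
scene probe_flange 0.89 [386.7 132.4] [0.5597 0.1638 0.3104]
scene probe_flange 0.63 [372.8 222.3] [0.5481 0.166  0.0594]
scene probe_tip 0.8 [381.5 178.5] [0.4062 0.4019 0.0066]
scene guide_upper_mouth 0.61 [376.  201.2] [0.543  0.1775 0.1141]
scene guide_lower_mouth 0.94 [372. 222.] [0.5478 0.1629 0.0619]
scene dish_floor 0.86 [452.7 203.1] [0.6249 0.4245 0.0174]
scene dish_floor 0.78 [313.4 220.3] [0.4037 0.112  0.0187]
top probe_flange 0.42 [250.8 226.4] [0.5347 0.1624 0.3667]
top probe_flange 0.17 [394.5 251.8] [ 0.5039 -0.2006  0.1383]
top probe_tip 0.22 [412.4 219.4] [ 0.5882 -0.2478  0.1638]
top guide_upper_mouth 0.21 [399.3 274. ] [ 0.4368 -0.2017  0.2056]
top guide_lower_mouth 0.5 [402.7 246.3] [ 0.5382 -0.2443  0.0066]
top dish_floor 0.95 [323.5 236.1] [ 0.5715 -0.0094  0.0029]
top dish_floor 0.82 [169.4 224.9] [0.6093 0.4511 0.0034]
wrist probe_flange 0.78 [316.7 279. ] [0.5441 0.1755 0.3325]
wrist probe_tip 0.91 [311.6 215.8] [0.5481 0.1711 0.2137]
wrist guide_upper_mouth 0.87 [313.8 192. ] [0.5612 0.1685 0.0643]
wrist guide_lower_mouth 0.92 [309.6 182.3] [0.5416 0.1699 0.1144]
wrist dish_floor 0.96 [311.1 173.6] [0.5414 0.1709 0.0644]
wrist dish_floor 0.93 [556.5 158.6] [0.6089 0.4555 0.0024]
```

View pics/w3.png

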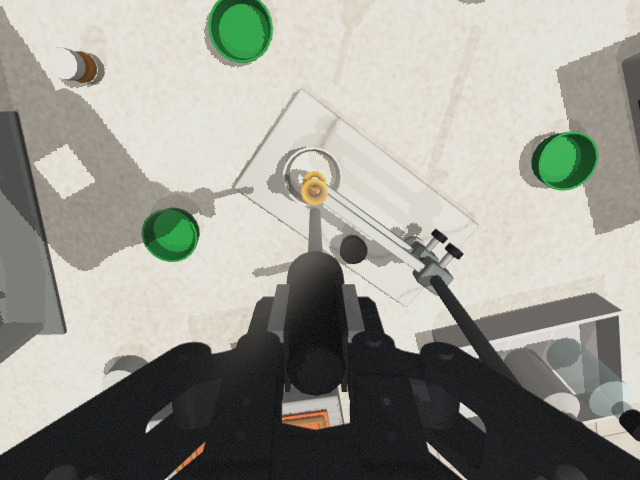

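View pics/s3.png

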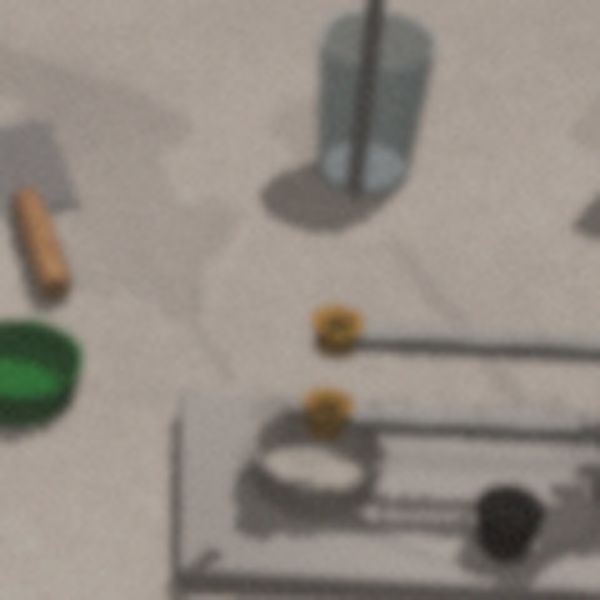

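In the wrist view the rod tip is at about (315,208), just short of the upper guide at (314,190). The scene crop has the tip at (381.4,178.6) and the upper mouth at (377.6,204.8). I'll lower to about 17 mm above the mouth and compare directly.

```bash
python3 -m crank '[[[-0.001,0,-0.015],[0,0,0]],[[0,0,-0.02],[0,0,0]],[[0,0,-0.015],[0,0,0]],[[0,0,-0.005],[0,0,0]],[[0,0,0],[0,0,0]]]'
python3 - <<'E'
from h import *
np.set_printoptions(precision=4,suppress=True)
cs=[cam(n) for n in('scene','top','wrist')]
o=get_obs();print(o['ee_pos'])
S,W=cs[0],cs[2]
p=o['ee_pos']; zt=p[2]+.019-.171
for c in(S,W):
    print([np.round(proj(c,[p[0],p[1],z]),1) for z in(zt,.114,.068)],'tip/up/low of TCP axis')
a=cv2.resize(S['image'][170:240,345:415],(400,560),interpolation=cv2.INTER_CUBIC)
a=cv2.resize(S['image'][170:240,350:400],(400,560),interpolation=cv2.INTER_CUBIC)
b=cv2.resize(W['image'][150:220,290:340],(400,560),interpolation=cv2.INTER_CUBIC)
cv2.imwrite('pics/c4.png',cv2.cvtColor(np.hstack([a,b]),cv2.COLOR_RGB2BGR))
E
```

```text
time: 11.8
ee_pos: [0.55, 0.1735, 0.283]
tool_rot: [-180.0, -0.0, 165.0]
ft_force: [-0.2, -0.2, -1.2]
opening: 0.195
gripper_force: 68.5
[0.5505 0.1736 0.2842]
[array([378.2, 197. ]), array([377.5, 203.2]), array([375.8, 218.5])] tip/up/low of TCP axis
[array([314.7, 209.9]), array([314.8, 204.4]), array([314.8, 192.9])] tip/up/low of TCP axis
```

View pics/c4.png

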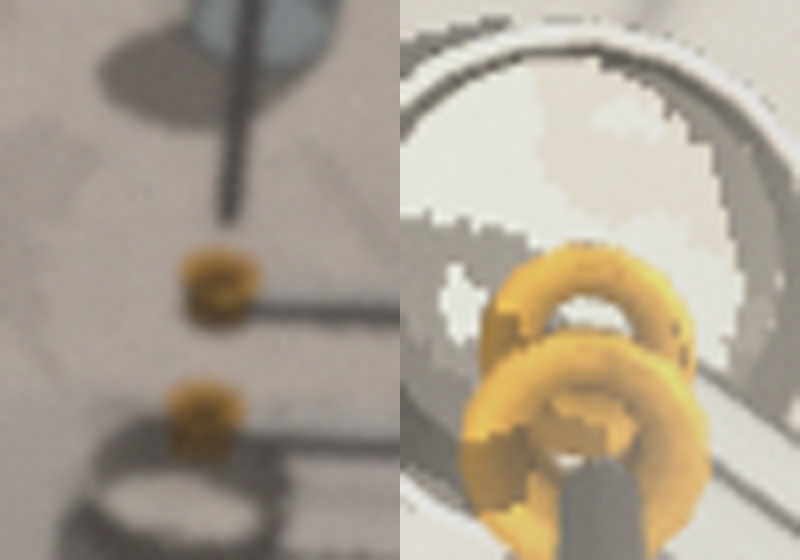

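In the wrist crop the tip is at about (315.4,212) and the upper rim centre at (313.2,207.5), so the rod is about 1.5 mm too far in +y. The scene view suggests less than that. I'll correct by 1.2 mm and enter gently, watching the force.

```bash
python3 -m crank '[[[-0.0003,-0.0012,0],[0,0,0]],[[0,0,-0.005],[0,0,0]],[[0,0,-0.005],[0,0,0]],[[0,0,-0.005],[0,0,0]],[[0,0,0],[0,0,0]]]'
python3 -m crank '[[[0,0,-0.003],[0,0,0]],[[0,0,-0.003],[0,0,0]],[[0,0,-0.003],[0,0,0]],[[0,0,0],[0,0,0]]]'
python3 -m crank '[[[0,0,-0.003],[0,0,0]],[[0,0,-0.003],[0,0,0]],[[0,0,0],[0,0,0]]]'
python3 - <<'E'
from h import *
cs=[cam(n) for n in('scene','wrist')]; S,W=cs
a=cv2.resize(S['image'][170:240,350:400],(400,560),interpolation=cv2.INTER_CUBIC)
b=cv2.resize(W['image'][150:220,290:340],(400,560),interpolation=cv2.INTER_CUBIC)
cv2.imwrite('pics/c5.png',cv2.cvtColor(np.hstack([a,b]),cv2.COLOR_RGB2BGR)); o=get_obs(); print(o['ft_force'],o['moment'],o['ee_pos'])
E
```

```text
time: 12.45
ee_pos: [0.5495, 0.1722, 0.2673]
tool_rot: [-180.0, -0.1, 165.0]
ft_force: [-0.7, 0.3, -0.4]
opening: 0.195
gripper_force: 68.5
time: 12.85
ee_pos: [0.5496, 0.1723, 0.2588]
tool_rot: [-180.0, -0.0, 165.0]
ft_force: [-0.3, 0.2, -1.6]
opening: 0.189
gripper_force: 68.5
time: 13.15
ee_pos: [0.5496, 0.1723, 0.2528]
tool_rot: [-180.0, -0.0, 165.0]
ft_force: [0.5, -1.1, -0.4]
opening: 0.192
gripper_force: 68.5
[ 0.06603163  0.0576953  -0.91647273] [-0.00834578  0.01269881 -0.02510214] [0.54981659 0.17226989 0.25324837]
```

View pics/c5.png

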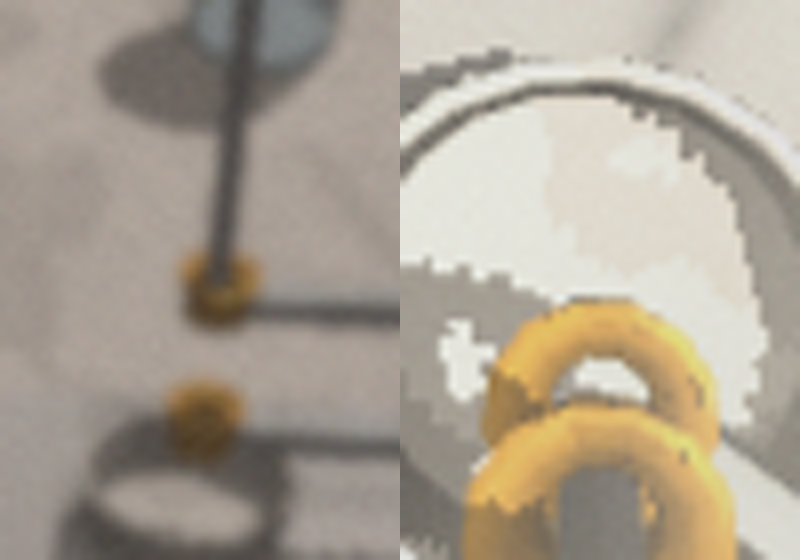

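The tip has entered the upper guide centred (rod at column 598, rim centre at 600 in the crop) with no contact force. Continuing down into the lower guide.

```bash
python3 -m crank '[[[0,0,-0.005],[0,0,0]],[[0,0,-0.005],[0,0,0]],[[0,0,-0.005],[0,0,0]],[[0,0,-0.005],[0,0,0]],[[0,0,-0.004],[0,0,0]]]'
python3 -m crank '[[[0,0,-0.003],[0,0,0]],[[0,0,-0.003],[0,0,0]],[[0,0,-0.003],[0,0,0]],[[0,0,-0.003],[0,0,0]],[[0,0,0],[0,0,0]]]'
python3 -m crank '[[[0,0,-0.003],[0,0,0]],[[0,0,-0.003],[0,0,0]],[[0,0,-0.003],[0,0,0]],[[0,0,-0.003],[0,0,0]],[[0,0,0],[0,0,0]]]'
```

```text
time: 13.75
ee_pos: [0.5497, 0.1723, 0.2286]
tool_rot: [-180.0, -0.0, 165.0]
ft_force: [0.1, 1.0, -1.6]
opening: 0.187
gripper_force: 68.5
time: 14.25
ee_pos: [0.5496, 0.1722, 0.2169]
tool_rot: [-180.0, -0.0, 165.0]
ft_force: [-0.8, -0.6, -1.6]
opening: 0.193
gripper_force: 68.5
time: 14.75
ee_pos: [0.5496, 0.1722, 0.2048]
tool_rot: [-180.0, -0.0, 165.0]
ft_force: [-0.6, -0.8, -1.3]
opening: 0.193
gripper_force: 68.5
```

```bash
python3 -m crank '[[[0,0,-0.004],[0,0,0]],[[0,0,-0.004],[0,0,0]],[[0,0,-0.004],[0,0,0]],[[0,0,-0.004],[0,0,0]],[[0,0,-0.003],[0,0,0]]]'
python3 -m crank '[[[0,0,-0.003],[0,0,0]],[[0,0,-0.0018],[0,0,0]],[[0,0,0],[0,0,0]],[[0,0,0],[0,0,0]]]'
python3 - <<'E'
from h import *
np.set_printoptions(precision=4,suppress=True)
S=cam('scene');T=cam('top'); o=get_obs(); p=o['ee_pos']; print(p,o['ft_force'])
for z in(.028,.068,.114,.153,.159): print(z,np.round((proj(S,[p[0],p[1],z])-[350,150])*[6.4,6.4],0))
a=cv2.resize(S['image'][150:240,345:435],(576,576),interpolation=cv2.INTER_CUBIC)
a=cv2.resize(S['image'][150:240,350:440],(576,576),interpolation=cv2.INTER_CUBIC)
cv2.imwrite('pics/c6.png',cv2.cvtColor(a,cv2.COLOR_RGB2BGR))
E
```

```text
time: 15.25
ee_pos: [0.5497, 0.1723, 0.1858]
tool_rot: [-180.0, -0.0, 165.0]
ft_force: [-0.1, -1.6, -1.6]
opening: 0.193
gripper_force: 68.5
time: 15.65
ee_pos: [0.5499, 0.1723, 0.1816]
tool_rot: [180.0, 0.0, 165.0]
ft_force: [-0.4, 0.6, -1.8]
opening: 0.197
gripper_force: 68.5
[0.5499 0.1723 0.1816] [-0.4266  0.1456 -1.7576]
0.028 [153. 521.]
0.068 [162. 439.]
0.114 [173. 341.]
0.153 [183. 255.]
0.159 [184. 241.]
```

View pics/c6.png

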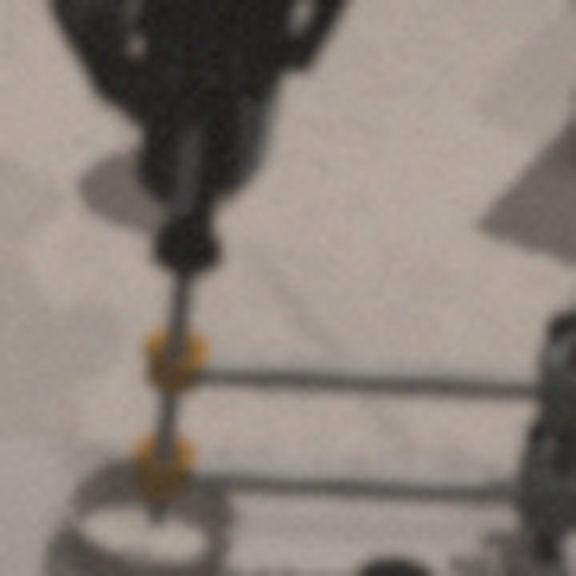

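The probe passes through both guides, its flange well above the upper one at (187,245). The tip hangs over the dish floor at (155,517), about z = 0.029. I'll lower 1 mm, settle and hand in.

```bash
python3 -m crank '[[[0,0,-0.001],[0,0,0]],[[0,0,0],[0,0,0]],[[0,0,0],[0,0,0]],[[0,0,0],[0,0,0]],[[0,0,0],[0,0,0]]]'
python3 -c 'from cell import *; print(close_job())'
```

```text
time: 16.25
ee_pos: [0.5498, 0.1723, 0.1805]
tool_rot: [-180.0, -0.0, 165.0]
ft_force: [0.2, -0.6, -1.3]
opening: 0.19
gripper_force: 68.5
the job is handed in; nothing more can be done
None
```

The probe is threaded through both brass guides and still held upright, its tip an estimated 10 mm above the dish floor and its flange clear above the upper guide; the job is handed in at 16.3 s, with no contact forces seen while threading and no verdict returned.

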